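# Set the engine test-stand controls for a warm start

### The job

Get the engine test stand ready for a warm start: push the T-bar stop knob, which was left pulled out, fully home, and pull the round choke knob from home to its half-choke notch so that it stays there by itself when you let go (if it springs home or out to full choke, it was not in the notch). Leave the tools and parts lying around where they are.

Things in the scene. Friction and masses are not known exactly. Their poses are not given: they have to be found in the camera images.
- choke_knob (a point): Centre of the round black choke knob: a cylinder 30 mm across, 24 mm long, on a 10 mm steel stem on one of the console's panels. At home this point is 31 mm out from the panel, the knob's outer face 43 mm; a nut 28 mm across stands 6 mm proud around the stem. z: out of the panel along the sliding line (towards the robot, 55 degrees above level); x: up the slope; y: across the panel.
- choke (a joint): How far the choke is out (m): 0 = home (start), 0.034 = full choke. One unmarked half-choke notch lies 9 to 23 mm out, elsewhere at each start. Within 3 mm the notch draws the knob in (up to 9 N); short of that 3 N drives it home, beyond it 2 N drives it to full choke. Pulled from home it first resists, then tugs outward as it drops into the notch, then resists harder.
- stop_bar (a point): Centre of the bar of the black T-bar stop knob: 50 mm long (along x), 15 mm wide, 16 mm thick, on a 10 mm steel stem on another panel. At home this point is 32 mm out from the panel, the bar's outer face 40 mm. z: out of the panel along the sliding line (towards the robot, 55 degrees above level); x: up the slope; y: across the panel.
- stop (a joint): How far the stop knob is out (m): 0 = home; starts 0.020 to 0.032 out and stays where it is left (3 N friction). From 10 to 5 mm it resists going in with about 5 N more, then snaps home against a stop.
- console: Fixed steel base plate, 200 x 370 x 6 mm; origin on the bench under the middle panel, y along the row. It carries three grey sheet-metal panels 105 mm wide, 115 mm apart, in any order (choke, stop, a gauge 72 mm across and 16 mm proud), sloping up away from the robot at 35 degrees, and the socket and spark plug along its robot-side edge.
- socket: loose steel drive socket, a tube 26 mm across, 34 mm tall, standing on the console's base plate; origin under its centre
- spark_plug: loose white spark plug, 24 mm across, 52 mm tall, standing on the console's base plate; origin under its centre
- wrench: loose steel wrench lying on the bench
- screwdriver: loose screwdriver lying on the bench
- spray_can: loose spray can, 66 mm across, 170 mm tall, standing; origin under its centre
- mug: loose white mug, 80 mm across, 90 mm tall; origin under its centre
- float_bowl: loose open aluminium carburettor bowl, 70 x 60 x 35 mm; origin under its centre

How it is judged:
By the outcome, as a careful person would: the job done as asked, in the order asked, and still so for the second after the job is handed in, with the robot touching nothing.
It also fails if it takes over 48 s, if anything falls off the work surface, if the arm or the gripper's body presses on something with over 40 N, if the wrist force passes 120 N, or if a joint passes its speed limit or range.

### The arm

A 6-joint arm with a two-finger parallel gripper is mounted at the origin on the work surface. World frame = base frame: x ahead of the robot, y to its left, z up, the work surface at z = 0. Lengths are in m, angles in rad, forces in N, time in s.
With the tool pointing down it reaches from about 0.275 to 0.775 m from the base axis. Payload 14.6 kg.
Tool frame: the origin (TCP) lies midway between the tips of the shut fingers; the grasp point (between the pads) lies 19 mm behind it; z points along the fingers, y is the line along which they close (so a half turn about z gives the same grasp; the last joint's range is limited). The gripper opens to 85 mm and grips with 20 to 120 N. Pads are 22 mm wide; open, the fingers measure 114 mm over their backs; the gripper's body (76 mm by 85 mm) begins 54 mm behind the grasp point. The pads swing forward as they close: fully open they stand 13 mm farther back than shut.
Start: joints at [1.173, 0.263, -0.048, 1.259, 0, 1.415], TCP at [0.126, 0.51, 0.231] pointing down, gripper open.
Joint ranges: [-2.65, 2.65], [-0.89, 1.7], [-1.18, 1.37], [-2.13, 2.11], [-1.35, 1.29], [-3.14, 3.14]. Speed limits (rad/s): [1.89, 1.89, 2.57, 2.79, 3.14, 3.14].

### API

Orientations are given as a rotation vector (axis times angle).
In Python, from workcell import status, viewer, ctrl gives the robot as it stands.
- The arm moves only by the tool send_rows, never from a script. Its arguments are lists of equal length, an entry for each row: "grip": the opening in per cent of the stroke, from 0 (shut) to 100 (fully open); "dp": the shift along the tool's x, y, z in m, a list of three; "yaw": the turn about the tool's z in rad. A call has 1 to 20 rows; each row is the pose to reach, as a shift and turn from the pose commanded when the call began, along the tool's axes at that moment; what a row does not reach only later rows make up. A row lasts 1/10 s, in which the tool goes at most 50 mm and 8.59 degrees, less where a joint would pass 70% of its speed; a pose out of reach is approached as far as the arm can. A call with a gripper value outside its range is refused whole. The fingers move at their own pace and stop on an object; the grip force is fixed at half the most. Time passes only in rows, so rows that repeat a pose let the fingers close. It gives the time, the measured TCP pose, the force, the opening and the grip force at its end, in the units of the state.
- status.state(): the state, without advancing time (a new reading comes with each control period).
- viewer.camera(name): name is "scene" or "top" or "wrist"; returns (picture, depth): 400x640x3 uint8, red, green, blue; 400x640 float32, m along the optical axis (not along the pixel's ray), 0 where there is no reading.
- viewer.get_calibration(name): a dict with "camera_matrix" (3x3 intrinsics, pixels), "R" (3x3) and "t" (3): a world point X has camera coordinates R X + t; the wrist camera has in their place "tool_from_camera" (4x4, takes a point from camera to tool coordinates, whose origin is the TCP and whose axes are the flange's). Camera axes: x right, y down, z forward; pixel columns grow to the right and rows downward; lengths in m; the calibration is good to about 2 mm. A picture is of the moment at which its call begins: read the wrist's pose just before it. get_calibration takes no time and is no camera call.
- ctrl.job_done(): hands the job in; it is judged then, once.
Trained networks look in the newest picture that a camera, given by its name, has taken for a name from the list of things; names that differ only in an ending like _2 or _b are one class to them, and where a whole thing is asked for, a point or a joint stands for the part that bears it (a point fixed in the world has none). Each returns a list of dicts, best first, with "p" (0 to 1); they miss things now and then, are a little off and sometimes report something else, mostly with a low value. They report only what shows in the picture. A call takes as long as a camera call.
- viewer.regions_of(camera, thing): "region" (400x640 bool, what is visible of it) and "extent" ([left, top, width, height] in pixels, round what is visible of it).
The state is a dict: "time": time; "joint_pos": joint angles; "joint_vel": joint speeds; "joint_efforts": joint torques, N m; "tool_pos": TCP position; "eef_rot": TCP orientation; "contact_force": force on the tool from outside, world axes, zero at the start; "ft_torque": the same for the moment, N m; "width": opening from 0.0 (shut) to 1.0 (fully open); "grasp_force": force on a finger pad.
Only numpy, scipy, OpenCV 4.12 (cv2) and the standard library are available. Lean on these libraries where they do the work, as an engineer would, in place of code of your own. Each camera call takes 0.05 s, during which the arm holds its last target. There are 200 camera calls.

## Working session

There is one attempt and no reset: what is moved stays moved. The work goes in short steps, Python scripts to look and compute and a tool call to move; the robot and the scene stay as the last step left them, time stands still between calls to the robot, and variables do not carry over. Pictures are saved under pics/ and viewed, at most 10 in all, crops included, and the job is handed in when it is done.

Besides the shell and the picture viewer there is one more tool, called after "Call:" by a JSON object that holds its "op" and its "data". send_rows: Moves the arm, as the interface text tells. Its arguments: {"type":"object","properties":{"grip":{"type":"array"},"dp":{"type":"array"},"yaw":{"type":"array"}},"required":["grip","dp","yaw"]}

```bash
ls; mkdir -p pics; python3 - <<'E'
from workcell import status, viewer
import cv2,numpy as np
s=status.state(); print({k:np.round(v,3) for k,v in s.items()})
ims=[]
for c in ("scene","top"):
    p,d=viewer.camera(c); ims.append(p); np.savez(f"{c}.npz",p=p,d=d)
    K=viewer.get_calibration(c); print(c,K['camera_matrix'].round(1).tolist(),(-K['R'].T@K['t']).round(3))
    for t in ("choke_knob","stop_bar","socket","spark_plug","spray_can","mug"):
        print(c,t,[(round(r['p'],2),r['extent']) for r in viewer.regions_of(c,t)[:2]])
cv2.imwrite("pics/a.png",ims[0][:,:,::-1]);cv2.imwrite("pics/b.png",ims[1][:,:,::-1])
print(viewer.get_calibration("wrist"))
E
```

```text
pics
{'time': np.float64(0.0), 'joint_pos': array([ 1.173,  0.264, -0.049,  1.259, -0.   ,  1.416]), 'joint_vel': array([-0.   , -0.   , -0.001,  0.001, -0.   ,  0.   ]), 'joint_efforts': array([-0.0000e+00, -6.3761e+01,  3.8457e+01,  1.4000e-02, -0.0000e+00,
        0.0000e+00]), 'tool_pos': array([0.126, 0.509, 0.231]), 'eef_rot': array([-3.800e-01, -3.118e+00,  2.000e-03]), 'contact_force': array([ 0.331,  0.015, -0.344]), 'ft_torque': array([0.031, 0.02 , 0.019]), 'grasp_force': np.float64(0.0), 'width': np.float64(1.001)}
scene [[380.8, 0.0, 320.7], [0.0, 380.8, 200.5], [0.0, 0.0, 1.0]] [0.894 0.407 0.952]
scene choke_knob [(0.7, [285.5, 188.8, 13.8, 16.4])]
scene stop_bar [(0.44, [259.1, 161.2, 10.6, 18.0])]
scene socket [(0.41, [321.8, 198.6, 9.3, 15.8]), (0.29, [256.9, 161.0, 18.2, 17.8])]
scene spark_plug []
scene spray_can [(0.79, [170.8, 111.9, 36.4, 51.4])]
scene mug [(0.95, [393.3, 348.2, 53.8, 46.6])]
top [[423.8, 0.0, 314.0], [0.0, 423.8, 196.8], [0.0, 0.0, 1.0]] [ 4.100e-01 -1.000e-03  1.508e+00]
top choke_knob [(0.58, [330.9, 183.5, 8.6, 11.5])]
top stop_bar []
top socket [(0.46, [427.2, 185.4, 25.4, 20.8])]
top spark_plug []
top spray_can [(0.97, [431.8, 152.6, 36.5, 26.3])]
top mug [(0.78, [168.3, 150.6, 38.5, 29.8])]
{'camera_matrix': array([[275.36657658,   0.        , 319.51218201],
       [  0.        , 275.36657658, 195.33959064],
       [  0.        ,   0.        ,   1.        ]]), 'tool_from_camera': array([[-2.93320333e-04, -9.57616514e-01, -2.88046048e-01,
         7.49981230e-02],
       [ 9.99999957e-01, -2.89289149e-04, -5.65612819e-05,
         1.01134865e-03],
       [-2.91645786e-05, -2.88046052e-01,  9.57616557e-01,
        -1.43095206e-01],
       [ 0.00000000e+00,  0.00000000e+00,  0.00000000e+00,
         1.00000000e+00]])}
```

View pics/a.png

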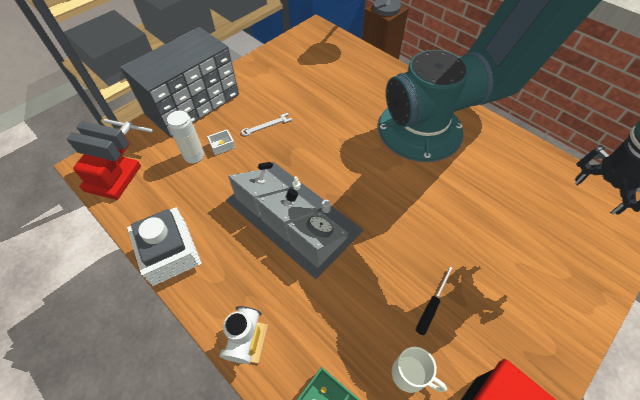

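View pics/b.png

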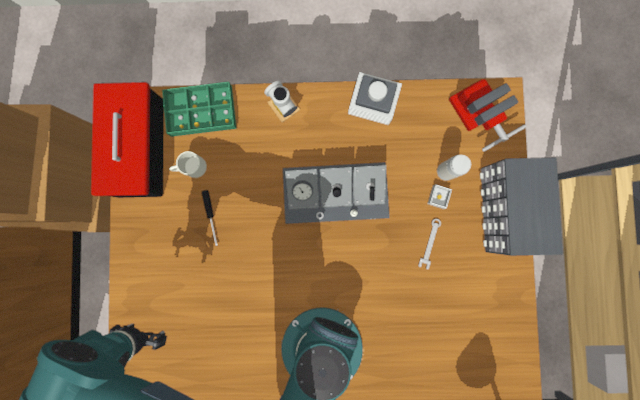

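The top view shows the console with the gauge at (302,190), choke at (337,190), stop bar at (372,187), socket at (320,214) and plug at (354,212). I'll measure roughly from the top camera first.

```bash
cat > h.py <<'E'
import numpy as np, cv2
from scipy.spatial.transform import Rotation as Ro
from workcell import status, viewer
def cloud(c,p=None,d=None,st=None):
    "HxWx3 world points of a depth image"
    k=viewer.get_calibration(c);K=k['camera_matrix']
    v,u=np.mgrid[:400,:640]
    X=np.stack([(u-K[0,2])/K[0,0]*d,(v-K[1,2])/K[1,1]*d,d],-1)
    if c=="wrist":
        T=k['tool_from_camera'];X=X@T[:3,:3].T+T[:3,3]
        return X@Ro.from_rotvec(st['eef_rot']).as_matrix().T+st['tool_pos']
    return (X-k['t'])@k['R']
E
python3 - <<'E'
from h import *
z=np.load("top.npz");P=cloud("top",d=z['d'])
for n,(u,v) in dict(gauge=(302,190),choke=(337,190),stop=(372,187),sock=(320,214),plug=(354,212),tl=(286,170),tr=(385,166),bl=(287,219),br=(386,215),pan=(355,190),pan2=(355,178)).items():
    print(n,P[v,u].round(3))
m=P[172:205,320:352].reshape(-1,3)
print(np.round(P[160:224:3,357],3).tolist())
E
```

```text
gauge [0.545 0.055 0.091]
choke [ 0.54  -0.061  0.114]
stop [ 0.545 -0.174  0.137]
sock [ 0.466 -0.003  0.003]
plug [ 0.469 -0.12   0.055]
tl [0.611 0.106 0.114]
tr [ 0.617 -0.223  0.108]
bl [0.451 0.114 0.005]
br [ 0.458 -0.237  0.004]
pan [ 0.544 -0.125  0.064]
pan2 [ 0.582 -0.124  0.084]
[[0.658, -0.141, -0.001], [0.646, -0.14, 0.004], [0.619, -0.129, 0.114], [0.61, -0.13, 0.106], [0.599, -0.129, 0.107], [0.591, -0.13, 0.095], [0.581, -0.13, 0.093], [0.572, -0.131, 0.084], [0.563, -0.131, 0.077], [0.553, -0.131, 0.076], [0.544, -0.132, 0.062], [0.534, -0.132, 0.055], [0.524, -0.132, 0.048], [0.514, -0.133, 0.041], [0.504, -0.133, 0.034], [0.495, -0.135, 0.004], [0.485, -0.136, -0.002], [0.474, -0.135, 0.006], [0.464, -0.135, 0.001], [0.453, -0.133, 0.012], [0.442, -0.134, -0.002], [0.432, -0.134, 0.002]]
```

```bash
cat >> h.py <<'E'
def todp(target,st=None):
    st=st or status.state()
    return (Ro.from_rotvec(st['eef_rot']).as_matrix().T@(np.array(target)-st['tool_pos'])).round(4)
E
python3 -c "
from h import *
print(Ro.from_rotvec(status.state()['eef_rot']).as_matrix().round(3))
print(todp([.5,-.117,.29]))"
```

```text
[[-0.971  0.24   0.   ]
 [ 0.24   0.971 -0.   ]
 [-0.     0.    -1.   ]]
[-0.5135 -0.5184 -0.0587]
```

Call:
{"op": "send_rows", "data": {"grip": [0,0,0,0,0,0,0,0,0,0,0,0,0,0,0,0,0,0,0,0], "dp": [[-0.03,-0.03,-0.02],[-0.06,-0.06,-0.04],[-0.09,-0.09,-0.06],[-0.12,-0.12,-0.06],[-0.15,-0.15,-0.06],[-0.18,-0.18,-0.06],[-0.21,-0.21,-0.06],[-0.24,-0.24,-0.06],[-0.27,-0.27,-0.06],[-0.3,-0.3,-0.06],[-0.33,-0.33,-0.06],[-0.36,-0.36,-0.06],[-0.39,-0.39,-0.06],[-0.42,-0.42,-0.06],[-0.45,-0.45,-0.06],[-0.48,-0.48,-0.06],[-0.51,-0.515,-0.06],[-0.513,-0.518,-0.06],[-0.513,-0.518,-0.06],[-0.513,-0.518,-0.06]], "yaw": [0,0,0,-0.03,-0.06,-0.09,-0.12,-0.15,-0.18,-0.21,-0.24,-0.26,-0.26,-0.26,-0.26,-0.26,-0.26,-0.26,-0.26,-0.26]}}

```text
time: 2.7
tool_pos: [0.4992, -0.1158, 0.2914]
eef_rot: [0.027, -3.141, -0.0]
contact_force: [-0.3, 1.1, 1.1]
width: -0.0
grasp_force: 0.0
```

```bash
python3 - <<'E'
from h import *
st=status.state();p,d=viewer.camera("wrist");np.savez("w1.npz",p=p,d=d)
P=cloud("wrist",d=d,st=st)
cv2.imwrite("pics/w1.png",p[:,:,::-1])
for t in ("choke_knob","stop_bar","socket","spark_plug","console"):
    for r in viewer.regions_of("wrist",t)[:2]:
        q=P[r['region']&(d>0)]
        print(t,round(r['p'],2),np.round(r['extent']),np.median(q,0).round(4),q.min(0).round(3),q.max(0).round(3))
E
```

```text
choke_knob 0.89 [355. 192.  20.  26.] [ 0.5298 -0.0604  0.1096] [ 0.516 -0.074  0.057] [ 0.55  -0.038  0.118]
stop_bar 0.73 [262. 180.  13.  40.] [ 0.5247 -0.1731  0.1244] [ 0.502 -0.195  0.063] [ 0.558 -0.167  0.138]
stop_bar 0.69 [107.   0.  41. 120.] [ 0.3494 -0.3846  0.0075] [ 0.282 -0.431 -0.001] [ 0.439 -0.345  0.011]
spark_plug 0.72 [311. 133.  15.  16.] [ 0.4641 -0.1199  0.0298] [ 0.454 -0.133  0.004] [ 0.48  -0.108  0.06 ]
console 0.7 [233. 119. 243. 113.] [ 0.4661 -0.074   0.0065] [ 0.434 -0.246  0.002] [0.616 0.124 0.041]
```

View pics/w1.png

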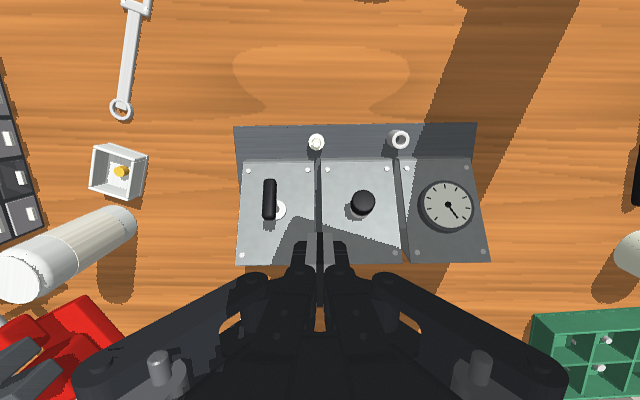

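The wrist view shows the stop bar at (269,199), choke knob at (363,203), gauge at (446,205), plug at (316,142) and socket at (400,139). Next I'll fit the panel planes.

```bash
cat > fit.py <<'E'
from h import *
def plane(q):
    for _ in range(6):
        c=q.mean(0);n=np.linalg.svd(q-c,full_matrices=False)[2][2]
        r=(q-c)@n; q=q[abs(r)<max(2*r.std(),.002)]
    return c,n*np.sign(n[2]),r.std()
E
python3 - <<'E'
from fit import *
z=np.load("w1.npz");d=z['d'];st=status.state();P=cloud("wrist",d=d,st=st)
for n,(u0,u1,v0,v1) in dict(stop=(244,313,172,225),choke=(327,392,172,225)).items():
    B=P[v0:v1,u0:u1].reshape(-1,3);B=B[d[v0:v1,u0:u1].ravel()>0]
    c,nn,s=plane(B); h=(B-c)@nn
    print(n,c.round(4),nn.round(3),"slope",np.degrees(np.arccos(nn[2])).round(1),s.round(4))
    H=np.sort(h);print(" heights",np.percentile(h,[50,85,90,95,97,99,100]).round(4))
    th=dict(stop=.04,choke=.036)[n]
    K=B[h>th]; k=(K-c)@nn
    print(" top pts",len(K),np.median(k).round(4),K.mean(0).round(4),((K.min(0)+K.max(0))/2).round(4),np.ptp(K,axis=0).round(4))
# base plate edge yaw
E
```

```text
stop [ 0.5397 -0.1701  0.0633] [-0.573 -0.019  0.819] slope 35.0 0.0007
 heights [0.0002 0.0498 0.0599 0.061  0.0614 0.0619 0.063 ]
 top pts 549 0.0606 [ 0.5236 -0.1737  0.1249] [ 0.5248 -0.1747  0.122 ] [0.0448 0.0161 0.0333]
choke [ 0.5371 -0.059   0.0641] [-0.575 -0.02   0.818] slope 35.1 0.0007
 heights [0.0002 0.0061 0.042  0.043  0.0434 0.0438 0.0448]
 top pts 435 0.0427 [ 0.5289 -0.0602  0.1103] [ 0.5301 -0.0601  0.1093] [0.0265 0.0282 0.0173]
```

Call:
{"op": "send_rows", "data": {"grip": [0,0,0,0,0,0,0], "dp": [[-0.002,-0.03,0.02],[-0.003,-0.058,0.05],[-0.005,-0.058,0.09],[-0.005,-0.058,0.125],[-0.005,-0.058,0.145],[-0.005,-0.058,0.154],[-0.005,-0.058,0.154]], "yaw": [-0.015,-0.015,-0.015,-0.015,-0.015,-0.015,-0.015]}}

```text
time: 3.7
tool_pos: [0.5053, -0.1741, 0.1369]
eef_rot: [0.051, -3.14, -0.001]
contact_force: [0.4, -0.7, -0.3]
width: -0.001
grasp_force: 0.0
```

```bash
python3 - <<'E'
from h import *
st=status.state();print(st['time'],st['tool_pos'].round(4),st['contact_force'].round(2));p,d=viewer.camera("wrist")
print(todp([.505,-.174,.137],st))
cv2.imwrite("pics/w2.png",p[100:340,150:490,::-1])
E
```

```text
3.7 [ 0.5053 -0.1741  0.1369] [ 0.36 -0.74 -0.31]
[ 0.0003  0.0001 -0.0001]
```

View pics/w2.png

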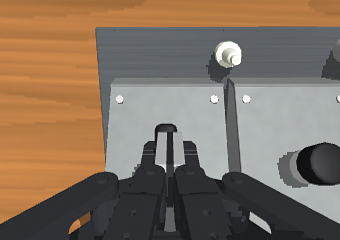

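The fingers are lined up over the bar, whose lower end shows at (165,128) in the crop. Now I'll push along the sliding line.

Call:
{"op": "send_rows", "data": {"grip": [0,0,0,0,0,0,0,0], "dp": [[-0.003,0,0.004],[-0.006,0,0.008],[-0.0086,0,0.0123],[-0.01,0,0.0143],[-0.0115,0,0.0164],[-0.0129,0,0.0184],[-0.0143,0,0.0205],[-0.0143,0,0.0205]], "yaw": [0,0,0,0,0,0,0,0]}}

```text
time: 4.55
tool_pos: [0.5199, -0.174, 0.1165]
eef_rot: [0.051, -3.141, -0.0]
contact_force: [-0.1, -0.0, -0.8]
width: 0.003
grasp_force: 0.0
```

Call:
{"op": "send_rows", "data": {"grip": [0,0,0,0,0], "dp": [[-0.0011,0,0.0016],[-0.0023,0,0.0033],[-0.0029,0,0.0041],[-0.0034,0,0.0049],[-0.0034,0,0.0049]], "yaw": [0,0,0,0,0]}}

```text
time: 5.05
tool_pos: [0.5232, -0.1738, 0.1121]
eef_rot: [0.051, -3.141, 0.0]
contact_force: [-2.5, 0.9, 6.9]
width: -0.002
grasp_force: 3.5
```

Call:
{"op": "send_rows", "data": {"grip": [0,0,0], "dp": [[-0.0006,0,0.0008],[-0.0011,0,0.0016],[-0.0011,0,0.0016]], "yaw": [0,0,0]}}

```text
time: 5.35
tool_pos: [0.5245, -0.1738, 0.1102]
eef_rot: [-0.051, 3.141, 0.0]
contact_force: [0.4, -0.4, 0.1]
width: 0.003
grasp_force: 0.0
```

Call:
{"op": "send_rows", "data": {"grip": [0,0,0], "dp": [[-0.0006,0,0.0008],[-0.0011,0,0.0016],[-0.0011,0,0.0016]], "yaw": [0,0,0]}}

```text
time: 5.65
tool_pos: [0.5255, -0.1738, 0.1085]
eef_rot: [0.051, -3.141, -0.0]
contact_force: [0.2, -0.1, 0.6]
width: 0.004
grasp_force: 0.1
```

```bash
python3 - <<'E'
from h import *
st=status.state();p,d=viewer.camera("wrist")
cv2.imwrite("pics/w3.png",cv2.resize(p[120:260,220:420,::-1],None,fx=3,fy=3))
E
```

```text
(no output)
```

View pics/w3.png

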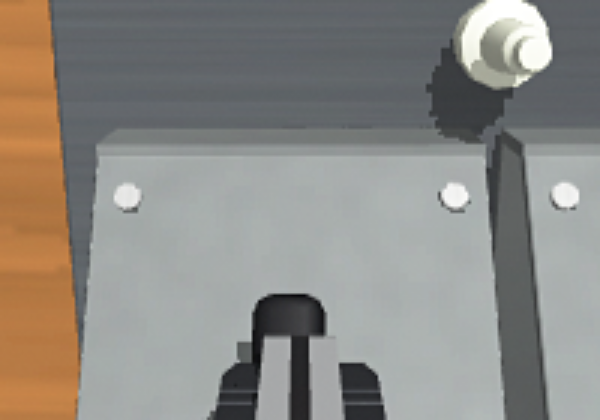

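The bar's lower end is at (290,320) in the crop and the resistance has dropped, so it has snapped in. I'll press a little further to confirm it's against the stop.

Call:
{"op": "send_rows", "data": {"grip": [0,0,0], "dp": [[-0.0006,0,0.0008],[-0.0009,0,0.0012],[-0.0009,0,0.0012]], "yaw": [0,0,0]}}

```text
time: 6.0
tool_pos: [0.5264, -0.1738, 0.1074]
eef_rot: [0.051, -3.141, -0.0]
contact_force: [-0.4, -0.3, 0.2]
width: 0.0
grasp_force: 0.7
```

Call:
{"op": "send_rows", "data": {"grip": [0,0,0], "dp": [[-0.0003,0,0.0004],[-0.0006,0,0.0008],[-0.0006,0,0.0008]], "yaw": [0,0,0]}}

```text
time: 6.3
tool_pos: [0.5267, -0.1738, 0.1069]
eef_rot: [0.05, -3.141, 0.0]
contact_force: [-5.8, 0.0, 7.7]
width: 0.002
grasp_force: 4.5
```

Call:
{"op": "send_rows", "data": {"grip": [0,0,0,30,60,60,60,60,60,60], "dp": [[0.006,0,-0.008],[0.018,0,-0.026],[0.023,0,-0.06],[0.018,0.03,-0.093],[0.003,0.065,-0.093],[-0.01,0.095,-0.093],[-0.011,0.113,-0.093],[-0.011,0.113,-0.093],[-0.011,0.113,-0.093],[-0.011,0.113,-0.093]], "yaw": [0,0,0,0,0,0,0,0,0,0]}}

```text
time: 7.3
tool_pos: [0.5343, -0.0613, 0.1999]
eef_rot: [-0.049, 3.141, -0.0]
contact_force: [0.1, 0.2, -0.7]
width: 0.605
grasp_force: 0.0
```

```bash
python3 - <<'E'
from fit import *
st=status.state();p,d=viewer.camera("wrist");P=cloud("wrist",d=d,st=st)
print(st['tool_pos'].round(4),st['width'])
Q=P[(d>0)]
n=np.array([-.574,-.0195,.819]);
for nm,y,x0,x1,th,up in (("stop",-.173,.49,.555,.025,.07),("choke",-.06,.49,.57,.036,.06)):
    s=Q[(abs(Q[:,1]-y)<.04)&(Q[:,0]>x0)&(Q[:,0]<x1)]
    o=np.array([.5397,-.1701,.0633]) if nm=="stop" else np.array([.5371,-.059,.0641])
    h=(s-o)@n; b=np.median(h[abs(h)<.004]); h-=b
    K=s[(h>th)&(h<up)];k=h[(h>th)&(h<up)]
    print(nm,b.round(4),len(K), np.percentile(k,[10,50,90]).round(4) if len(k) else '', K.mean(0).round(4),((K.min(0)+K.max(0))/2).round(4),np.ptp(K,axis=0).round(3))
cv2.imwrite("pics/w4.png",p[:,:,::-1])
E
```

```text
[ 0.5343 -0.0613  0.1999] 0.6048409897441472
stop 0.0001 1037 [0.0329 0.0392 0.0403] [ 0.5349 -0.1718  0.1064] [ 0.5344 -0.1734  0.1035] [0.041 0.015 0.034]
choke 0.0001 847 [0.0414 0.0428 0.0438] [ 0.5287 -0.0595  0.1103] [ 0.5293 -0.0597  0.1093] [0.027 0.029 0.017]
```

View pics/w4.png

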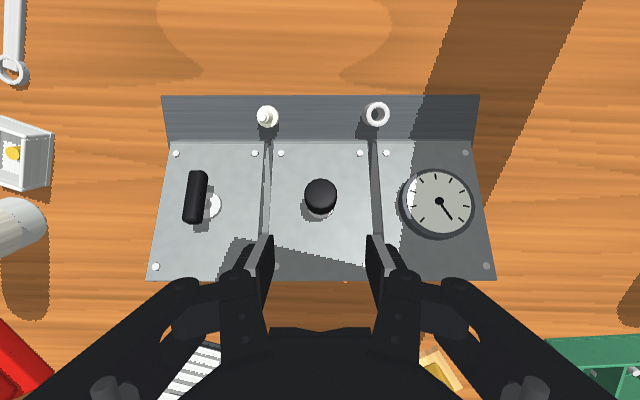

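The stop bar (195,197) has its face 40 mm out, which is home. The choke knob (320,196) is centred between the open fingers. Now I'll descend and grip.

Call:
{"op": "send_rows", "data": {"grip": [60,60,60,60,60,60,60], "dp": [[0,0.0015,0.03],[0,0.0015,0.06],[0,0.0015,0.085],[0,0.0015,0.1],[0,0.0015,0.11],[0,0.0015,0.115],[0,0.0015,0.115]], "yaw": [0,0,0,0,0,0,0]}}

```text
time: 8.05
tool_pos: [0.5343, -0.0593, 0.0846]
eef_rot: [0.05, -3.141, -0.0]
contact_force: [-0.1, 0.7, -0.0]
width: 0.598
grasp_force: 0.0
```

Call:
{"op": "send_rows", "data": {"grip": [45,30,15,0,0,0,0,0], "dp": [[0,0,0],[0,0,0],[0,0,0],[0,0,0],[0,0,0],[0,0,0],[0,0,0],[0,0,0]], "yaw": [0,0,0,0,0,0,0,0]}}

```text
time: 8.85
tool_pos: [0.5349, -0.0604, 0.0859]
eef_rot: [-0.049, 3.14, -0.005]
contact_force: [-2.2, -10.2, 7.1]
width: 0.33
grasp_force: 58.7
```

Call:
{"op": "send_rows", "data": {"grip": [0,0,0,0], "dp": [[0.0006,-0.001,-0.0008],[0.0011,-0.001,-0.0016],[0.0017,-0.001,-0.0025],[0.0017,-0.001,-0.0025]], "yaw": [0,0,0,0]}}

```text
time: 9.25
tool_pos: [0.5335, -0.0606, 0.0878]
eef_rot: [-0.05, 3.139, -0.002]
contact_force: [2.1, -3.8, -0.7]
width: 0.331
grasp_force: 60.5
```

Call:
{"op": "send_rows", "data": {"grip": [0,0,0,0], "dp": [[0.0006,0,-0.0008],[0.0011,0,-0.0016],[0.0017,0,-0.0025],[0.0017,0,-0.0025]], "yaw": [0,0,0,0]}}

```text
time: 9.65
tool_pos: [0.5318, -0.0606, 0.0903]
eef_rot: [-0.05, 3.139, -0.002]
contact_force: [1.9, -4.6, 0.0]
width: 0.327
grasp_force: 60.5
```

Call:
{"op": "send_rows", "data": {"grip": [0,0], "dp": [[0.0006,-0.0003,-0.0008],[0.0006,-0.0003,-0.0008]], "yaw": [0,0]}}

```text
time: 9.85
tool_pos: [0.5312, -0.0607, 0.0911]
eef_rot: [-0.051, 3.139, -0.001]
contact_force: [3.8, -2.3, -2.5]
width: 0.329
grasp_force: 60.4
```

Call:
{"op": "send_rows", "data": {"grip": [0,0], "dp": [[0.0006,0,-0.0008],[0.0006,0,-0.0008]], "yaw": [0,0]}}

```text
time: 10.05
tool_pos: [0.5307, -0.0607, 0.0919]
eef_rot: [-0.051, 3.139, -0.001]
contact_force: [2.5, -2.2, -0.8]
width: 0.33
grasp_force: 60.5
```

Call:
{"op": "send_rows", "data": {"grip": [0,0], "dp": [[0.0006,0,-0.0008],[0.0006,0,-0.0008]], "yaw": [0,0]}}

```text
time: 10.25
tool_pos: [0.5301, -0.0607, 0.0927]
eef_rot: [-0.051, 3.139, -0.001]
contact_force: [2.6, -2.1, 0.5]
width: 0.332
grasp_force: 60.6
```

Call:
{"op": "send_rows", "data": {"grip": [0,0], "dp": [[0.0006,0,-0.0008],[0.0006,0,-0.0008]], "yaw": [0,0]}}

```text
time: 10.45
tool_pos: [0.5295, -0.0607, 0.0935]
eef_rot: [-0.051, 3.139, -0.001]
contact_force: [5.2, -2.6, -0.6]
width: 0.326
grasp_force: 60.5
```

Call:
{"op": "send_rows", "data": {"grip": [0,0], "dp": [[0.0006,0,-0.0008],[0.0006,0,-0.0008]], "yaw": [0,0]}}

```text
time: 10.65
tool_pos: [0.5289, -0.0608, 0.0943]
eef_rot: [-0.051, 3.139, -0.001]
contact_force: [4.5, -2.2, 0.8]
width: 0.331
grasp_force: 60.6
```

Call:
{"op": "send_rows", "data": {"grip": [0,0], "dp": [[0.0006,0,-0.0008],[0.0006,0,-0.0008]], "yaw": [0,0]}}

```text
time: 10.85
tool_pos: [0.5284, -0.0608, 0.0951]
eef_rot: [-0.051, 3.139, -0.001]
contact_force: [4.7, -3.1, -1.0]
width: 0.333
grasp_force: 60.4
```

Call:
{"op": "send_rows", "data": {"grip": [0,0], "dp": [[0.0006,0,-0.0008],[0.0006,0,-0.0008]], "yaw": [0,0]}}

```text
time: 11.05
tool_pos: [0.5278, -0.0608, 0.0959]
eef_rot: [-0.051, 3.139, -0.001]
contact_force: [5.0, -2.2, 0.6]
width: 0.329
grasp_force: 60.6
```

Call:
{"op": "send_rows", "data": {"grip": [0,0], "dp": [[0.0006,0,-0.0008],[0.0006,0,-0.0008]], "yaw": [0,0]}}

```text
time: 11.25
tool_pos: [0.5272, -0.0608, 0.0968]
eef_rot: [-0.051, 3.139, -0.001]
contact_force: [3.6, -3.1, 2.2]
width: 0.329
grasp_force: 60.7
```

Call:
{"op": "send_rows", "data": {"grip": [0,0], "dp": [[0.0005,0,-0.0008],[0.0005,0,-0.0008]], "yaw": [0,0]}}

```text
time: 11.45
tool_pos: [0.5267, -0.0608, 0.0975]
eef_rot: [-0.051, 3.139, -0.001]
contact_force: [5.0, -2.6, 1.1]
width: 0.33
grasp_force: 60.5
```

Call:
{"op": "send_rows", "data": {"grip": [0,0], "dp": [[0.0005,0,-0.0008],[0.0005,0,-0.0008]], "yaw": [0,0]}}

```text
time: 11.65
tool_pos: [0.5262, -0.0608, 0.0982]
eef_rot: [-0.051, 3.139, -0.001]
contact_force: [6.5, -1.8, -1.1]
width: 0.33
grasp_force: 60.4
```

Call:
{"op": "send_rows", "data": {"grip": [0,0], "dp": [[0.0005,0,-0.0008],[0.0005,0,-0.0008]], "yaw": [0,0]}}

```text
time: 11.85
tool_pos: [0.5256, -0.0609, 0.0991]
eef_rot: [-0.05, 3.139, -0.001]
contact_force: [4.9, -2.5, 1.1]
width: 0.328
grasp_force: 60.6
```

Call:
{"op": "send_rows", "data": {"grip": [0,0], "dp": [[0.0005,0,-0.0008],[0.0005,0,-0.0008]], "yaw": [0,0]}}

```text
time: 12.05
tool_pos: [0.5249, -0.0609, 0.1]
eef_rot: [-0.051, 3.139, -0.001]
contact_force: [1.3, -1.9, 5.5]
width: 0.33
grasp_force: 61.0
```

Call:
{"op": "send_rows", "data": {"grip": [0,0], "dp": [[0.0005,0,-0.0008],[0.0005,0,-0.0008]], "yaw": [0,0]}}

```text
time: 12.25
tool_pos: [0.5244, -0.0609, 0.1008]
eef_rot: [-0.051, 3.139, -0.001]
contact_force: [2.3, -2.1, 5.8]
width: 0.33
grasp_force: 61.1
```

Call:
{"op": "send_rows", "data": {"grip": [0,0], "dp": [[0.0005,0,-0.0008],[0.0005,0,-0.0008]], "yaw": [0,0]}}

```text
time: 12.45
tool_pos: [0.5238, -0.0609, 0.1016]
eef_rot: [-0.05, 3.14, -0.001]
contact_force: [3.1, -2.9, 7.5]
width: 0.329
grasp_force: 61.3
```

Call:
{"op": "send_rows", "data": {"grip": [0,0,0], "dp": [[0.0003,0,-0.0004],[0.0003,0,-0.0004],[0.0003,0,-0.0004]], "yaw": [0,0,0]}}

```text
time: 12.75
tool_pos: [0.5235, -0.0609, 0.102]
eef_rot: [-0.051, 3.14, -0.001]
contact_force: [2.9, -2.7, 5.4]
width: 0.334
grasp_force: 61.3
```

Call:
{"op": "send_rows", "data": {"grip": [0,0,0], "dp": [[0.0003,0,-0.0004],[0.0003,0,-0.0004],[0.0003,0,-0.0004]], "yaw": [0,0,0]}}

```text
time: 13.05
tool_pos: [0.5234, -0.0609, 0.1023]
eef_rot: [-0.05, 3.139, -0.001]
contact_force: [4.9, -2.8, 2.1]
width: 0.328
grasp_force: 61.2
```

The force has gone from an outward tug to near zero and then resisting, so the knob is at the notch, about 20 mm out. Releasing.

Call:
{"op": "send_rows", "data": {"grip": [35,40,50,60,60,60,60], "dp": [[0,0,0],[0,0,0],[0,0,0],[0,0,0],[0,0,0],[0,0,0],[0,0,0]], "yaw": [0,0,0,0,0,0,0]}}

```text
time: 13.75
tool_pos: [0.5225, -0.0606, 0.1016]
eef_rot: [0.051, -3.141, -0.0]
contact_force: [-0.3, -1.0, 0.6]
width: 0.605
grasp_force: 0.0
```

Call:
{"op": "send_rows", "data": {"grip": [60,60,60,60,60,60,60], "dp": [[0,0,-0.01],[0,0,-0.03],[0,0,-0.05],[0,0,-0.08],[0,0,-0.1],[0,0,-0.1],[0,0,-0.1]], "yaw": [0,0,0,0,0,0,0]}}

```text
time: 14.45
tool_pos: [0.5227, -0.0607, 0.202]
eef_rot: [-0.051, 3.14, -0.0]
contact_force: [-0.3, 0.2, -0.3]
width: 0.599
grasp_force: 0.0
```

```bash
python3 - <<'E'
from fit import *
st=status.state();p,d=viewer.camera("wrist");P=cloud("wrist",d=d,st=st)
Q=P[(d>0)]
n=np.array([-.574,-.0195,.819])
for nm,y,x0,x1,th,up in (("stop",-.173,.49,.555,.025,.08),("choke",-.06,.49,.57,.036,.09)):
    s=Q[(abs(Q[:,1]-y)<.03)&(Q[:,0]>x0)&(Q[:,0]<x1)]
    o=np.array([.5397,-.1701,.0633]) if nm=="stop" else np.array([.5371,-.059,.0641])
    h=(s-o)@n; h-=np.median(h[abs(h)<.004]); k=h[(h>th)&(h<up)]
    print(nm,len(k), np.percentile(k,[10,50,75,90,97]).round(4))
cv2.imwrite("pics/w5.png",p[:,:,::-1])
E
```

```text
stop 995 [0.0329 0.0391 0.0398 0.0404 0.0408]
choke 1067 [0.0554 0.0627 0.0632 0.0637 0.0641]
```

View pics/w5.png

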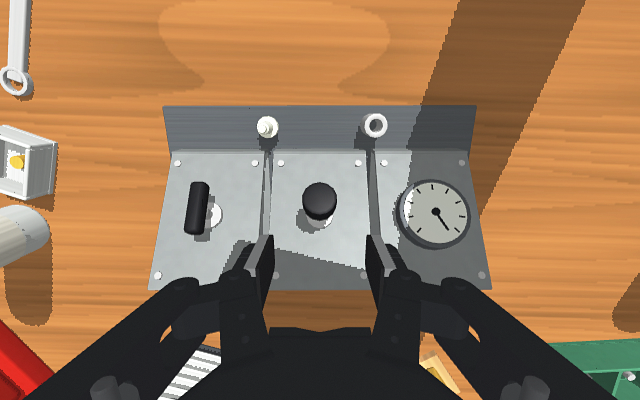

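The choke knob (320,201) is holding 20 mm out on its own. The stop bar (197,208) is home, and the plug and socket haven't moved.

```bash
python3 -c "
from workcell import ctrl
print(ctrl.job_done())"
```

```text
the job is handed in; nothing more can be done
None
```

The stop knob is fully home and the choke is resting by itself in its half-choke notch, about 20 mm out; the job was handed in with the robot clear, at about 14.5 s of the 48 s allowed.

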